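Sweep the work plate clean and shut the chip drawer

TASK

Take the red-handled scraper block from its black rubber mat and sweep all five loose metal chips off the dark steel work plate, over its open edge, into the open blue drawer below; the chips are sharp, so move them only with the scraper and never touch them with the gripper. Then push the drawer fully home against its stop, and leave the scraper standing on its mat again (before or after shutting the drawer). Do not disturb the carton, the collar stacks, the tape roll or the screwdriver.

Things in the scene. Friction and masses are not known exactly. Their poses are not given: they have to be found in the camera images.
- station: Fixed grey work station 190 (x) x 240 (y) mm, origin at the centre of its underside. Dark steel top plate at z = 80 mm. Yellow rails 12 mm high along both x sides (channel between them x -75 to 75) and along the +y end (inner face y = 108). The -y end (y = -120) is open: chips go off there into the drawer. They start within x, y -70 to 70, so the plate next to the +y rail is free.
- plate_edge (a point): Middle of the plate's open edge, on the plate's top surface (station frame 0, -120, 80 mm); axes as the station's.
- drawer (a joint): How far the blue drawer is open, in m: 0 = fully home against its stop, 0.14 = its other end stop. It slides out of the station along the station's -y below the open plate edge, with a drag of about 2 N. No handle: its flat front is pushed along the station's +y.
- drawer_front (a point): Centre of the outer face of the drawer's flat front (180 mm wide in x, its top at z = 69 mm, bottom at 6 mm above the table; this point at 40 mm); axes as the station's. It lies 128 mm from the station's centre when shut.
- drawer_in (a point): Centre of the drawer's inner floor (12 mm above the table); inside 156 (x) x 196 (y) x 55 mm deep; axes as the station's.
- scraper: Scraper block standing on its mat: orange blade block 138 (x) x 30 (y) x 16 mm high, aluminium bar 130 x 36 mm above it up to z = 34, and a red handle ridge 80 mm long (x), 26 mm thick (y), z = 34 to 94. Origin at the centre of the underside; symmetric; about 0.3 kg. Grip the ridge across its 26 mm (along y) from above, fingertips above z = 40. Its y sides sweep.
- mat: Fixed black rubber mat, 180 (x) x 100 (y) mm, 4 mm thick, origin at the centre of its underside: the scraper's place.
- chip1: Brass, bent metal chip about 40 x 30 mm, 12 mm thick, lying flat on the work plate at the start; origin at the middle of its underside
- chip2: Copper, C-shaped metal chip about 40 x 30 mm, 12 mm thick, lying flat on the work plate at the start; origin at the middle of its underside
- chip3: Brass, bent metal chip about 40 x 30 mm, 12 mm thick, lying flat on the work plate at the start; origin at the middle of its underside
- chip4: Copper, C-shaped metal chip about 40 x 30 mm, 12 mm thick, lying flat on the work plate at the start; origin at the middle of its underside
- chip5: Brass, bent metal chip about 40 x 30 mm, 12 mm thick, lying flat on the work plate at the start; origin at the middle of its underside
- carton: White carton 110 x 80 x 60 mm, bystander; origin under its centre.
- stack_a: Black stack of shaft collars, 49 mm across, 126 mm tall, bystander; origin under its centre.
- stack_b: Black stack of shaft collars, 49 mm across, 108 mm tall, bystander; origin under its centre.
- tape_roll: Roll of tape 90 mm across, 45 mm high, bystander; origin under its centre.
- driver: Screwdriver 170 mm long, bystander lying near the robot.
Things that resemble listed ones, but are neither listed nor needed, are in the scene too. Leave any purple or yellow look-alike of the scraper alone.

How it is judged:
By the outcome, as a careful person would: the job done as asked, in the order asked, and still so for the second after the job is handed in, with the robot touching nothing.
It also fails if it takes over 70 s, if anything falls off the work surface, if the arm or the gripper's body presses on something with over 40 N, if the wrist force passes 120 N, or if a joint passes its speed limit or range.

ROBOT

A 6-joint arm with a two-finger parallel gripper is mounted at the origin on the work surface. World frame = base frame: x ahead of the robot, y to its left, z up, the work surface at z = 0. Lengths are in m, angles in degrees, forces in N, time in s.
With the tool pointing down it reaches from about 0.4 to 0.825 m from the base axis. Payload 7 kg.
Tool frame: the origin (TCP) lies midway between the tips of the shut fingers; the grasp point (between the pads) lies 19 mm behind it; z points along the fingers, y is the line along which they close (so a half turn about z gives the same grasp; the last joint's range is limited). The gripper opens to 88 mm and grips with 3 to 60 N. Pads are 19 mm wide; open, the fingers measure 130 mm over their backs; the gripper's body (78 mm by 193 mm) begins 47 mm behind the grasp point.
Start: joints at [91.679, 20.546, 0.682, 0, -70.136, -16.507], TCP at [0.173, 0.652, 0.227] pointing down, gripper open.
Joint ranges: [-176.03, 176.03], [-82.01, 121.73], [-58.28, 71.71], [-173.87, 95.51], [-174.79, -0.11], [-173.66, 173.66]. Speed limits (degrees/s): [136.94, 136.94, 172.46, 180, 180, 180].

INTERFACE

Orientations are given as [roll, pitch, yaw] about the fixed x, y, z axes, in that order (R = Rz(yaw) Ry(pitch) Rx(roll)).
In Python, from plant import * gives the robot as it stands.
- The arm moves only by the tool move_arm, never from a script. Its argument "commands" is a list of rows, each a list of 7 numbers: the shift along the world's x, y, z in mm, then the turn, a rotation vector about the world's x, y, z in degrees, then the opening in per cent of the stroke, from 0 (shut) to 100 (fully open). In form: [[x, y, z, rx, ry, rz, fingers], ...]. A call has 1 to 20 rows; each row shifts and turns the commanded pose from where the row before left it; what a row does not reach is not made up. A row lasts 1/10 s, in which the tool goes at most 50 mm and 8.59 degrees, less where a joint would pass 70% of its speed; a pose out of reach is approached as far as the arm can. A call with a gripper value outside its range is refused whole. The fingers move at their own pace and stop on an object; "squeeze" is the grip in N (left out, the last holds). Time passes only in rows, so rows that do not move let the fingers close. It gives the time, the measured TCP pose, the force and the opening at its end, in the units of the state.
- get_state(): the state, without advancing time (a new reading comes with each control period).
- capture(name): name is "side" or "top" or "wrist"; returns a dict with "frame" (400x640x3 uint8, blue, green, red), "camera_matrix" (3x3 intrinsics, pixels), "world_to_cam" (4x4, takes a point from world to camera coordinates); the wrist camera has in their place "tool_from_camera" (4x4, takes a point from camera to tool coordinates, whose origin is the TCP and whose axes are the flange's). Camera axes: x right, y up, looking along -z (the intrinsics and any distortion apply to the point x, -y, -z); pixel columns grow to the right and rows downward; lengths in m; the calibration is good to about 2 mm. A picture is of the moment at which its call begins: read the wrist's pose just before it. There is no depth.
- close_job(): hands the job in, once; it reports no verdict.
The state is a dict: "time_s": time; "joints": joint angles; "qd": joint speeds; "joint_torque": joint torques, N m; "tcp_pos": TCP position; "eef_rot": TCP orientation; "contact_force": force on the tool from outside, world axes, zero at the start; "moment": the same for the moment, N m; "gripper_width": finger opening in m.
Only numpy, scipy, OpenCV 4.12 (cv2) and the standard library are available. Lean on these libraries where they do the work, as an engineer would, in place of code of your own. Each camera call takes 0.05 s, during which the arm holds its last target. There are 200 camera calls.

## Working session

There is one attempt and no reset: what is moved stays moved. The work goes in short steps, Python scripts to look and compute and a tool call to move; the robot and the scene stay as the last step left them, time stands still between calls to the robot, and variables do not carry over. Pictures are saved under pics/ and viewed, on a budget of 10 in all, crops included, one or two more only if the job needs it, and the job is handed in when it is done.

Besides the shell and the picture viewer there is one more tool, called by a JSON object that holds its "api" and its "payload". move_arm: Moves the arm, as the interface text tells. Its arguments: {"type":"object","properties":{"commands":{"type":"array"},"squeeze":{"type":"number"}},"required":["commands"]}

```bash
mkdir -p pics; cat > h.py <<'E'
from plant import *
import numpy as np, cv2
def snap(n,f):
    s=get_state(); c=capture(n); cv2.imwrite('pics/'+f+'.png',c['frame'])
    d=dict(K=np.array(c['camera_matrix']),pos=np.array(s['tcp_pos']),rot=np.array(s['eef_rot']))
    for k in ('world_to_cam','tool_from_camera'):
        if k in c: d[k]=np.array(c[k])
    for k in c:
        if k not in('frame','camera_matrix','world_to_cam','tool_from_camera'): print(k,c[k])
    np.savez('pics/'+f+'.npz',**d); return c
def cam(f):
    d=np.load('pics/'+f+'.npz')
    if 'world_to_cam' in d: W=d['world_to_cam']
    else:
        from scipy.spatial.transform import Rotation as R
        T=np.eye(4);T[:3,:3]=R.from_euler('xyz',d['rot'],degrees=True).as_matrix();T[:3,3]=d['pos']
        W=np.linalg.inv(T@d['tool_from_camera'])
    return d['K'],W
def px2w(f,u,v,z):
    K,W=cam(f); r=np.linalg.inv(K)@[u,v,1]; r=np.array([r[0],-r[1],-r[2]])
    C=np.linalg.inv(W); o=C[:3,3]; d=C[:3,:3]@r; return o+d*(z-o[2])/d[2]
def w2px(f,p):
    K,W=cam(f); q=W@np.append(p,1); q=K@[q[0],-q[1],-q[2]]; return q[:2]/q[2]
E
python3 - <<'E'
from h import *
print(get_state())
for n in('top','side'):
    c=snap(n,n+'0'); print({k:v for k,v in c.items() if k!='frame'})
E
ls
```

```text
{'time_s': 0.0, 'joints': array([ 9.16810996e+01,  2.05904029e+01,  6.33935456e-01, -2.08075204e-02,
       -7.01344558e+01, -1.65056419e+01]), 'qd': array([-0.03385957, -0.00480746, -0.04269278, -0.06137494,  0.04136962,
        0.03557953]), 'joint_torque': array([-2.26601669e-04, -5.82713056e+01,  2.93053490e+01,  6.99742064e+00,
        6.96349656e-03, -1.38752503e-04]), 'tcp_pos': array([0.1726161 , 0.65205638, 0.22563339]), 'eef_rot': array([ 1.79907266e+02, -7.08039998e-03, -1.48316228e+01]), 'contact_force': array([-0.0346847 ,  0.2613103 , -0.77725669]), 'moment': array([-0.04550052,  0.05584598,  0.0043291 ]), 'gripper_width': 0.0877596674042716}
{'camera_matrix': array([[466.79018178,   0.        , 323.08511033],
       [  0.        , 466.79018178, 203.54194903],
       [  0.        ,   0.        ,   1.        ]]), 'world_to_cam': array([[-0.01821682, -0.99971854, -0.01519852,  0.00861422],
       [ 0.98418573, -0.02060851,  0.17593674, -0.43966731],
       [-0.17620044, -0.01175316,  0.98428414, -1.37754612],
       [ 0.        ,  0.        ,  0.        ,  1.        ]])}
{'camera_matrix': array([[483.99360058,   0.        , 323.75403092],
       [  0.        , 483.99360058, 199.3775458 ],
       [  0.        ,   0.        ,   1.        ]]), 'world_to_cam': array([[ 0.89391418, -0.4482295 ,  0.00278603, -0.40155091],
       [ 0.32564381,  0.6536848 ,  0.68311953, -0.21682546],
       [-0.30801551, -0.60974298,  0.73030127, -1.21887725],
       [ 0.        ,  0.        ,  0.        ,  1.        ]])}
h.py
pics
```

View pics/top0.png

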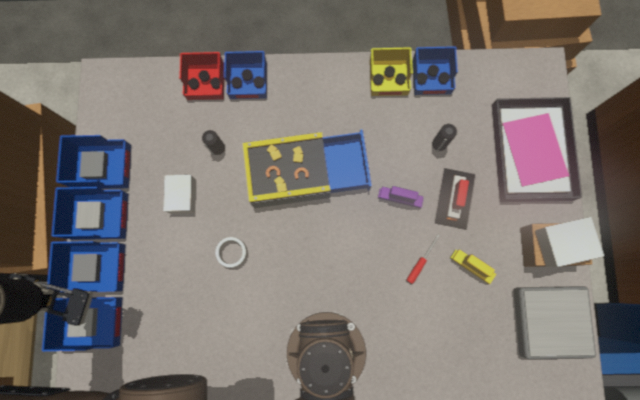

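View pics/side0.png

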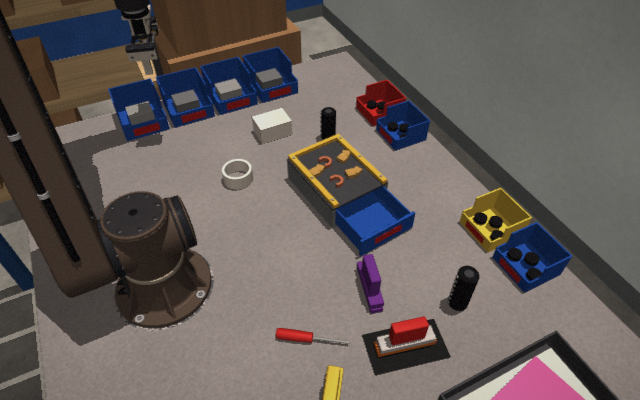

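The top view shows the red scraper at (459,193) on the black mat. Three things could be mistaken for it: the purple block (402,196), the yellow block (473,265) and the red screwdriver (418,270). The plate's centre is near (286,169), the drawer is at (347,162), and the chips are at (274,152), (298,155), (272,172), (302,173) and (280,185).

```bash
python3 - <<'E'
from h import *
im=cv2.imread('pics/top0.png'); hsv=cv2.cvtColor(im,cv2.COLOR_BGR2HSV)
def rect(m,roi,name):
    x0,y0,x1,y1=roi; mm=np.zeros_like(m); mm[y0:y1,x0:x1]=m[y0:y1,x0:x1]
    p=cv2.findNonZero(mm); r=cv2.minAreaRect(p); print(name,len(p),r); return cv2.boxPoints(r)
H,S,V=cv2.split(hsv)
red=(((H<6)|(H>172))&(S>140)&(V>80)).astype(np.uint8)
b=rect(red,(445,170,480,215),'ridge'); print([px2w('top0',*q,.09).round(3) for q in b])
mat=((V<60)).astype(np.uint8)
b=rect(mat,(430,162,482,232),'mat'); print([px2w('top0',*q,.004).round(3) for q in b])
yel=((H>20)&(H<34)&(S>150)&(V>90)).astype(np.uint8)
b=rect(yel,(235,125,335,212),'yellow'); print([px2w('top0',*q,.092).round(3) for q in b])
blue=((H>100)&(H<125)&(S>120)&(V>60)).astype(np.uint8)
b=rect(blue,(325,122,380,205),'drawer'); print([px2w('top0',*q,.069).round(3) for q in b])
c=cv2.resize(im[120:240,230:490],None,fx=3,fy=3,interpolation=cv2.INTER_CUBIC); cv2.imwrite('pics/crop0.png',c)
E
```

```text
ridge 81 ((463.5, 187.5), (13.0, 7.0), 90.0)
[array([ 0.489, -0.404,  0.09 ]), array([ 0.489, -0.424,  0.09 ]), array([ 0.45 , -0.421,  0.09 ]), array([ 0.451, -0.401,  0.09 ])]Traceback (most recent call last):
  File "<stdin>", line 10, in <module>
  File "<stdin>", line 5, in rect
cv2.error: OpenCV(4.12.0) /io/opencv/modules/imgproc/src/convhull.cpp:143: error: (-215:Assertion failed) total >= 0 && (depth == CV_32F || depth == CV_32S) in function 'convexHull'
```

```bash
python3 - <<'E'
from h import *
im=cv2.imread('pics/top0.png')
c=cv2.resize(im[120:240,230:490],None,fx=3,fy=3,interpolation=cv2.INTER_CUBIC)
c=cv2.convertScaleAbs(c,alpha=1.5); cv2.imwrite('pics/crop0.png',c)
h=cv2.cvtColor(im,cv2.COLOR_BGR2HSV)
for u,v in[(440,222),(449,190),(463,187),(458,203),(290,135),(345,165),(290,165),(400,180)]: print(u,v,h[v,u])
E
```

```text
440 222 [13 33 92]
449 190 [11 30 92]
463 187 [  2 147 196]
458 203 [  2 133 188]
290 135 [ 23  44 164]
345 165 [109 137 186]
290 165 [ 20  15 103]
400 180 [ 15  22 159]
```

View pics/crop0.png

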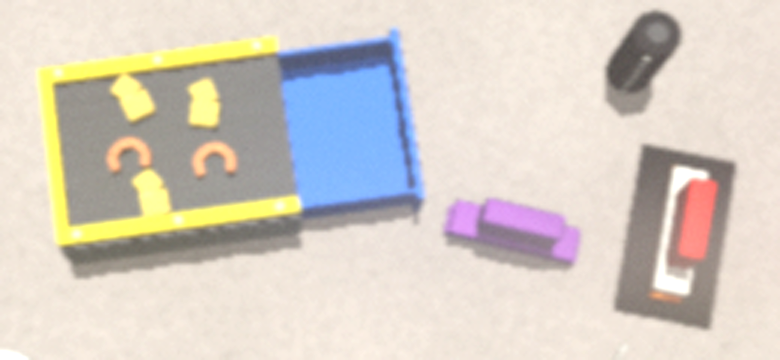

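The crop confirms the red ridge (697,220) on the aluminium bar and black mat. The purple block (513,230) is a separate object.

```bash
python3 - <<'E'
from h import *
def P(n,pts,z):
    q=np.array([px2w('top0',230+u/3,120+v/3,z)[:2] for u,v in pts]); print(n,q.round(4).tolist(),'c',q.mean(0).round(4))
    e=np.roll(q,-1,0)-q; print('  len',np.linalg.norm(e,axis=1).round(3),'ang',np.degrees(np.arctan2(e[:,1],e[:,0])).round(1))
P('ridge',[(692,179),(717,182),(706,259),(681,256)],.098)
P('mat',[(643,145),(735,162),(710,327),(616,308)],.004)
P('rails',[(38,70),(277,38),(300,212),(61,244)],.092)
P('drawer',[(276,50),(397,30),(424,203),(302,212)],.069)
P('purple',[(446,200),(580,232),(575,262),(446,235)],.03)
P('chips',[(132,97),(204,103),(129,153),(214,157),(152,192)],.086)
P('stackb',[(658,33)],.12)
E
```

```text
ridge [[0.4916, -0.4037], [0.4881, -0.4277], [0.4124, -0.4116], [0.4158, -0.3878]] c [ 0.452  -0.4077]
  len [0.024 0.077 0.024 0.077] ang [-98.3 168.   81.8 -11.8]
mat [[0.5504, -0.3824], [0.53, -0.4768], [0.3575, -0.4384], [0.379, -0.3438]] c [ 0.4542 -0.4104]
  len [0.097 0.177 0.097 0.176] ang [-102.2  167.4   77.2  -12.7]
rails [[0.6186, 0.237], [0.6464, -0.0023], [0.4682, -0.0216], [0.4413, 0.2123]] c [0.5436 0.1064]
  len [0.241 0.179 0.235 0.179] ang [ -83.4 -173.8   96.6    7.9]
drawer [[0.6415, -0.0008], [0.6598, -0.1243], [0.4795, -0.1451], [0.4729, -0.0237]] c [ 0.5634 -0.0735]
  len [0.125 0.182 0.122 0.17 ] ang [ -81.5 -173.4   93.1    7.7]
purple [[0.4904, -0.1714], [0.4542, -0.3061], [0.4234, -0.2993], [0.454, -0.17]] c [ 0.4555 -0.2367]
  len [0.14  0.032 0.133 0.036] ang [-105.   167.6   76.7   -2.2]
chips [[0.5903, 0.1437], [0.5824, 0.0718], [0.5328, 0.1466], [0.5268, 0.0623], [0.4927, 0.1239]] c [0.545  0.1097]
  len [0.072 0.09  0.084 0.07  0.1  ] ang [-96.2 123.6 -94.  119.   11.5]
stackb [[0.6332, -0.3745]] c [ 0.6332 -0.3745]
  len [0.] ang [0.]
```

{"api": "move_arm", "payload": {"commands": [[18,-28,6,0,0,0,100],[18,-28,6,0,0,0,100],[18,-28,6,0,0,0,100],[18,-28,6,0,0,0,100],[18,-28,6,0,0,0,100],[18,-28,6,0,0,0,100],[18,-28,6,0,0,0,100],[18,-28,6,0,0,0,100],[18,-28,6,0,0,0,100],[18,-28,6,0,0,0,100],[18,-28,6,0,0,0,100],[18,-28,6,0,0,0,100],[18,-28,6,0,0,0,100],[18,-28,6,0,0,0,100],[18,-28,6,0,0,0,100],[18,-28,6,0,0,0,100],[18,-28,6,0,0,0,100],[18,-28,6,0,0,0,100],[0,0,0,0,0,0,100],[0,0,0,0,0,0,100]]}}

```text
time_s: 2.1
tcp_pos: [0.4968, 0.1478, 0.3342]
eef_rot: [180.0, 0.0, -14.9]
contact_force: [-1.3, 0.2, -1.1]
gripper_width: 0.0876
```

```bash
python3 - <<'E'
from h import *
s=get_state();print(s['joints'].round(1),s['tcp_pos'],s['eef_rot'])
snap('wrist','w1')
K,W=cam('w1'); print(np.linalg.inv(W).round(3)); print([w2px('w1',p).round(0) for p in [(.544,.106,.08),(.52,.2,.08),(.57,-.13,.069)]])
E
```

```text
[ 38.3   2.5  -8.4  -0.  -79.2  36.8] [0.49682394 0.14782172 0.33418408] [ 1.79983208e+02  3.48290735e-02 -1.49413441e+01]
[[-0.257  0.933  0.25   0.563]
 [-0.966 -0.248 -0.067  0.129]
 [-0.    -0.259  0.966  0.491]
 [ 0.     0.     0.     1.   ]]
[array([336., 135.]), array([276., 169.]), array([502.,  68.])]
```

View pics/w1.png

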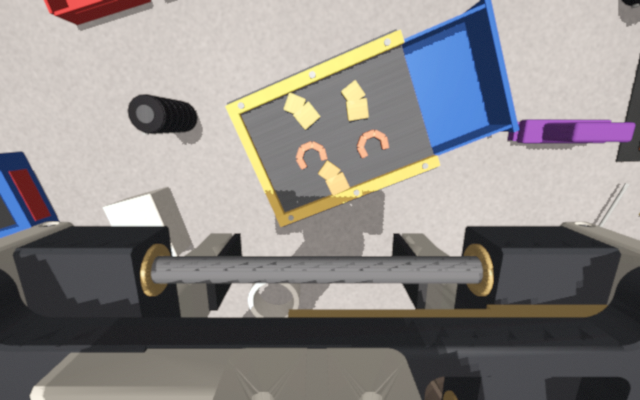

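The wrist view shows the rails' outer corners at about (228,107), (401,31), (439,162) and (280,226). The drawer front's top edge runs from (489,1) to (516,128), and the five chips sit in the middle of the plate.

```bash
python3 - <<'E'
from h import *
def P(n,pts,z):
    q=np.array([px2w('w1',u,v,z)[:2] for u,v in pts]); print(n,q.round(4).tolist(),'c',q.mean(0).round(4))
    e=np.roll(q,-1,0)-q; print('  len',np.linalg.norm(e,axis=1).round(3),'ang',np.degrees(np.arctan2(e[:,1],e[:,0])).round(1))
    return q
q=P('rails',[(228,107),(401,31),(439,162),(280,226)],.092)
P('drawer',[(489,1),(516,128)],.069)
ch=P('chips',[(302,110),(356,101),(312,154),(373,143),(334,178)],.086)
c=np.array([.544,.106]);a=np.radians(6.6);R=np.array([[np.cos(a),np.sin(a)],[-np.sin(a),np.cos(a)]])
print((ch-q.mean(0))@R.T)
for a in (5.5,6.6,7.5):
  a=np.radians(a);R=np.array([[np.cos(a),-np.sin(a)],[np.sin(a),np.cos(a)]])
  print([w2px('w1',np.append(q.mean(0)+R@p,.092)).round(0).tolist() for p in np.array([[.095,.12],[.095,-.12],[-.095,-.12],[-.095,.12]])])
E
```

```text
rails [[0.6148, 0.2343], [0.644, 0.0001], [0.473, -0.0206], [0.4403, 0.2161]] c [0.543  0.1075]
  len [0.236 0.172 0.239 0.175] ang [ -82.9 -173.1   97.9    5.9]
drawer [[0.6535, -0.1212], [0.4874, -0.1409]] c [ 0.5704 -0.131 ]
  len [0.167 0.167] ang [-173.2    6.8]
chips [[0.5868, 0.1423], [0.5794, 0.0705], [0.5276, 0.1445], [0.5205, 0.0602], [0.4873, 0.1234]] c [0.5403 0.1082]
  len [0.072 0.09  0.085 0.071 0.101] ang [-95.9 125.  -94.8 117.7  10.8]
[[ 0.04744804  0.02956401]
 [ 0.03184586 -0.04083883]
 [-0.01109342  0.0386212 ]
 [-0.02779705 -0.04431927]
 [-0.05351509  0.02219786]]
[[224.0, 99.0], [403.0, 26.0], [441.0, 171.0], [280.0, 228.0]]
[[223.0, 101.0], [401.0, 24.0], [442.0, 169.0], [281.0, 229.0]]
[[223.0, 103.0], [399.0, 23.0], [442.0, 167.0], [283.0, 230.0]]
```

{"api": "move_arm", "payload": {"commands": [[-3,-28,-5,0,0,0.15,100],[-3,-28,-5,0,0,0.15,100],[-3,-28,-5,0,0,0.15,100],[-3,-28,-5,0,0,0.15,100],[-3,-28,-5,0,0,0.15,100],[-3,-28,-5,0,0,0.15,100],[-3,-28,-5,0,0,0.15,100],[-3,-28,-5,0,0,0.15,100],[-3,-28,-5,0,0,0.15,100],[-3,-28,-5,0,0,0.15,100],[-3,-28,-5,0,0,0.15,100],[-3,-28,-5,0,0,0.15,100],[-3,-28,-5,0,0,0.15,100],[-3,-28,-5,0,0,0.15,100],[-3,-28,-5,0,0,0.15,100],[-3,-28,-5,0,0,0.15,100],[-3,-28,-5,0,0,0.15,100],[-3,-28,-5,0,0,0.15,100],[0,-28,0,0,0,0,100],[0,0,0,0,0,0,100]]}}

```text
time_s: 4.15
tcp_pos: [0.4429, -0.3848, 0.2434]
eef_rot: [-180.0, 0.1, -12.2]
contact_force: [-0.3, 0.2, -0.3]
gripper_width: 0.0876
```

```bash
python3 - <<'E'
from h import *
s=get_state();print(s['joints'].round(1),s['tcp_pos'],s['eef_rot'])
snap('wrist','w2')
print([w2px('w2',p).round(0) for p in [(.452,-.408,.098)]])
E
```

```text
[-21.9  11.7  -9.3   0.  -69.1  99.7] [ 0.4428836  -0.38478846  0.24342734] [-1.79999909e+02  9.69712010e-02 -1.21706478e+01]
[array([335., 179.])]
```

View pics/w2.png

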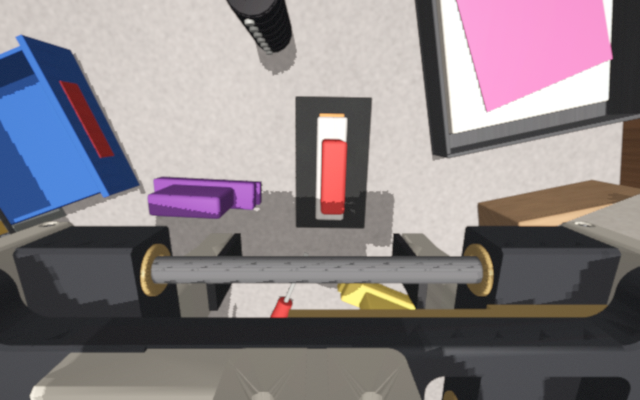

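The wrist view has the red ridge at (334,176) on the bar, square to the mat at (296–371, 97–228). This is the target.

```bash
python3 - <<'E'
from h import *
im=cv2.imread('pics/w2.png');H,S,V=cv2.split(cv2.cvtColor(im,cv2.COLOR_BGR2HSV))
m=(((H<8)|(H>170))&(S>120)).astype(np.uint8)[100:235,300:370]
for v in range(30,125,10): 
    x=np.nonzero(m[v])[0]; print(v+100,(x.min()+300,x.max()+300) if len(x) else None, end=' ')
ys=np.nonzero(m.any(1))[0]+100; print(ys.min(),ys.max())
def P(n,pts,z):
    q=np.array([px2w('w2',u,v,z)[:2] for u,v in pts]); print(n,q.round(4).tolist(),'c',q.mean(0).round(4))
    e=np.roll(q,-1,0)-q; print('  len',np.linalg.norm(e,axis=1).round(3),'ang',np.degrees(np.arctan2(e[:,1],e[:,0])).round(1))
P('ridge',[(323,139.5),(347,139.5),(345.5,213.5),(320.5,213.5)],.098)
P('mat',[(296,97),(371,98),(364,228),(296,227)],.004)
E
```

```text
130 None 140 (np.int64(324), np.int64(340)) 150 (np.int64(322), np.int64(346)) 160 (np.int64(322), np.int64(346)) 170 (np.int64(322), np.int64(345)) 180 (np.int64(322), np.int64(345)) 190 (np.int64(321), np.int64(345)) 200 (np.int64(321), np.int64(344)) 210 (np.int64(321), np.int64(344)) 220 None 140 213
ridge [[0.4946, -0.4041], [0.4895, -0.4279], [0.4126, -0.4119], [0.4183, -0.3853]] c [ 0.4537 -0.4073]
  len [0.024 0.079 0.027 0.079] ang [-102.1  168.2   77.9  -13.8]
mat [[0.5493, -0.3821], [0.5279, -0.476], [0.3553, -0.4374], [0.3773, -0.3419]] c [ 0.4525 -0.4093]
  len [0.096 0.177 0.098 0.177] ang [-102.9  167.4   77.   -13.2]
```

{"api": "move_arm", "payload": {"commands": [[5,-12,0,0,0,0,100],[5,-11,-20,0,0,0,100],[0,0,-30,0,0,0,100],[0,0,-30,0,0,0,100],[0,0,-30,0,0,0,100],[0,0,-25,0,0,0,100],[0,0,-20,0,0,0,100],[0,0,-17,0,0,0,100],[0,0,-14,0,0,0,100],[0,0,0,0,0,0,100],[0,0,0,0,0,0,0],[0,0,0,0,0,0,0],[0,0,0,0,0,0,0],[0,0,0,0,0,0,0],[0,0,0,0,0,0,0],[0,0,0,0,0,0,0],[0,0,0,0,0,0,0]], "squeeze": 50}}

```text
time_s: 5.9
tcp_pos: [0.4528, -0.4065, 0.0587]
eef_rot: [180.0, -0.0, -12.1]
contact_force: [0.2, 0.2, -0.2]
gripper_width: 0.0372
```

{"api": "move_arm", "payload": {"commands": [[0,0,0,0,0,0,0],[0,0,0,0,0,0,0],[0,0,0,0,0,0,0],[0,0,0,0,0,0,0]], "squeeze": 50}}

```text
time_s: 6.3
tcp_pos: [0.4527, -0.4064, 0.0585]
eef_rot: [-180.0, 0.0, -12.1]
contact_force: [-0.2, 0.3, 0.1]
gripper_width: 0.0258
```

{"api": "move_arm", "payload": {"commands": [[0,0,10,0,0,0,0],[0,0,20,0,0,0,0],[0,0,30,0,0,0,0],[0,0,30,0,0,0,0],[0,0,30,0,0,0,0],[0,0,30,0,0,0,0],[0,0,20,0,0,0,0],[2,10,10,0,0,0.9,0],[4,20,0,0,0,0.9,0],[4,30,0,0,0,0.9,0]]}}

```text
time_s: 7.3
tcp_pos: [0.4624, -0.3459, 0.2382]
eef_rot: [-180.0, 0.0, -9.5]
contact_force: [0.6, 1.0, -2.9]
gripper_width: 0.026
```

{"api": "move_arm", "payload": {"commands": [[4,30,0,0,0,0.9,0],[4,30,0,0,0,0.9,0],[4,30,0,0,0,0.9,0],[4,30,0,0,0,0.9,0],[4,30,0,0,0,0.9,0],[4,30,0,0,0,0.9,0],[4,30,0,0,0,0.9,0],[4,30,0,0,0,0.9,0],[4,30,0,0,0,0.9,0],[4,30,0,0,0,0.9,0],[4,30,0,0,0,0.9,0],[4,30,0,0,0,0.9,0],[4,30,0,0,0,0.9,0],[4,30,0,0,0,0.9,0],[4,30,0,0,0,0.9,0],[4,30,0,0,0,0.9,0],[4,30,0,0,0,0.9,0],[3,20,0,0,0,0.9,0],[0,8,0,0,0,0,0],[0,0,0,0,0,0,0]]}}

```text
time_s: 9.3
tcp_pos: [0.5332, 0.1922, 0.238]
eef_rot: [180.0, 0.1, 6.8]
contact_force: [-0.1, -0.0, -2.4]
gripper_width: 0.0255
```

{"api": "move_arm", "payload": {"commands": [[0,0,-20,0,0,0,0],[0,0,-25,0,0,0,0],[0,0,-25,0,0,0,0],[0,0,-16,0,0,0,0],[0,0,0,0,0,0,0],[0,0,0,0,0,0,0]]}}

```text
time_s: 9.9
tcp_pos: [0.5339, 0.1907, 0.1531]
eef_rot: [180.0, -0.0, 6.7]
contact_force: [0.3, 0.5, -1.6]
gripper_width: 0.0257
```

```bash
python3 - <<'E'
from h import *
c=snap('wrist','w3'); w=c['frame']
d=snap('side','s3')['frame']; o=np.vstack([cv2.resize(w[:240,120:520],(800,480))[0:400], cv2.resize(d[120:220,270:430],(320,200),interpolation=2).repeat(1,0) if 0 else np.pad(cv2.resize(d[120:220,270:430],(320,200)),((0,0),(0,480),(0,0)))])
cv2.imwrite('pics/m3.png',o)
E
```

```text
(no output)
```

View pics/m3.png

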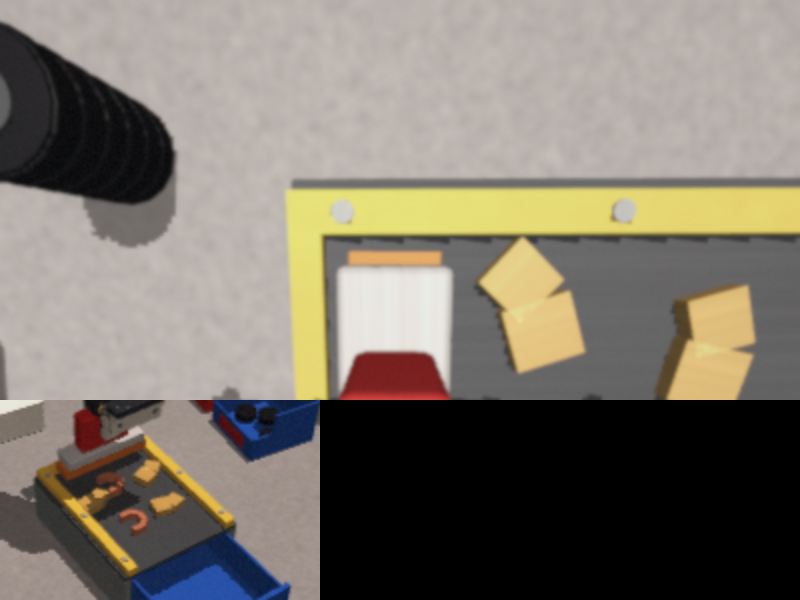

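The scraper is parallel to the rails and clear of the chips. The blade end is at crop row 250 and the rail's inner edge at row 236. Next I'll check the lateral clearance.

```bash
python3 - <<'E'
from h import *
a=np.radians(6.8);R=np.array([[np.cos(a),np.sin(a)],[-np.sin(a),np.cos(a)]])
f=lambda x,y,z:(R@(px2w('w3',120+x/2,y/2,z)[:2]-[.5433,.107])).round(4)
print('blade end',f(348,250,.1146),f(442,250,.1146),'rail in',f(400,236,.092),f(700,236,.092),'y-rail inner',f(323,300,.092),'rail out',f(400,189,.092),'station edge',f(400,180,.08))
print('bar y',f(337,300,.1326),f(452,300,.1326)); print('tcp',R@(get_state()['tcp_pos'][:2]-[.5433,.107]))
E
```

```text
blade end [0.0691 0.0977] [0.0691 0.0672] rail in [0.074  0.0806] [ 0.0739 -0.0273] y-rail inner [0.0513 0.109 ] rail out [0.0899 0.0806] station edge [0.0942 0.0805]
bar y [0.0545 0.0999] [0.0545 0.0653]
tcp [0.00120719 0.08489984]
```

{"api": "move_arm", "payload": {"commands": [[0,0,-6,0,0,0,0],[0,0,-6,0,0,0,0],[0,0,-4,0,0,0,0],[0,0,-1,0,0,0,0],[0,0,0,0,0,0,0],[0,0,0,0,0,0,0]]}}

```text
time_s: 10.6
tcp_pos: [0.5339, 0.1916, 0.1357]
eef_rot: [180.0, -0.0, 6.8]
contact_force: [-0.1, -0.5, -2.9]
gripper_width: 0.026
```

{"api": "move_arm", "payload": {"commands": [[0.6,-5,0,0,0,0,0],[1.2,-9.9,0,0,0,0,0],[1.2,-9.9,0,0,0,0,0],[1.2,-9.9,0,0,0,0,0],[1.2,-9.9,0,0,0,0,0],[1.2,-9.9,0,0,0,0,0],[1.2,-9.9,0,0,0,0,0],[1.2,-9.9,0,0,0,0,0],[1.2,-9.9,0,0,0,0,0],[1.2,-9.9,0,0,0,0,0],[1.2,-9.9,0,0,0,0,0],[1.2,-9.9,0,0,0,0,0]]}}

```text
time_s: 11.8
tcp_pos: [0.5477, 0.0768, 0.1356]
eef_rot: [-180.0, -0.0, 6.8]
contact_force: [-0.2, 0.2, -2.8]
gripper_width: 0.0257
```

{"api": "move_arm", "payload": {"commands": [[1,-8,0,0,0,0,0],[1,-8,0,0,0,0,0],[1,-8,0,0,0,0,0],[1,-8,0,0,0,0,0],[1,-8,0,0,0,0,0],[1,-8,0,0,0,0,0],[1,-8,0,0,0,0,0],[1,-8,0,0,0,0,0],[1,-8,0,0,0,0,0],[1,-8,0,0,0,0,0],[0.6,-5,0,0,0,0,0],[0,0,0,0,0,0,0],[0,0,0,0,0,0,0]]}}

```text
time_s: 13.1
tcp_pos: [0.5582, -0.0075, 0.1355]
eef_rot: [180.0, 0.0, 6.8]
contact_force: [-0.1, -0.6, -3.4]
gripper_width: 0.0254
```

```bash
python3 - <<'E'
from h import *
w=snap('wrist','w4')['frame']; d=snap('side','s4')['frame']
cv2.imwrite('pics/m4.png',np.vstack([cv2.resize(w[:230],(640,230)),cv2.resize(d[110:290,250:470],(440,360))[:, :].copy() if 0 else np.pad(cv2.resize(d[110:290,250:470],(440,360)),((0,0),(0,200),(0,0)))]))
E
```

```text
(no output)
```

View pics/m4.png

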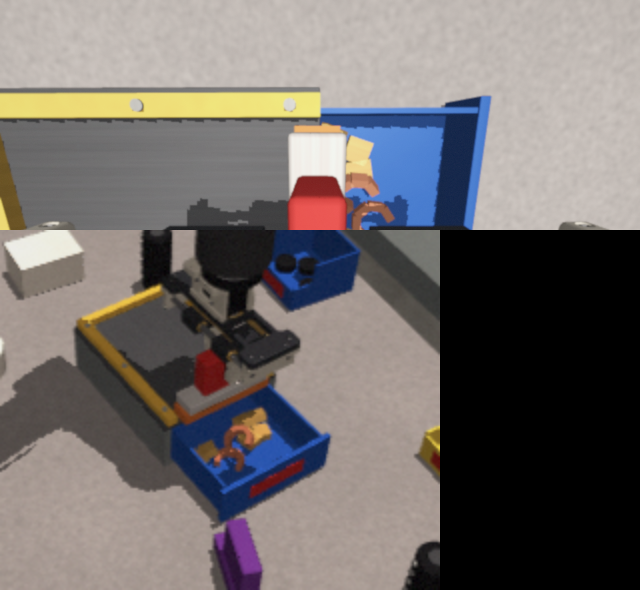

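The plate is empty and the chips are in the drawer. I'll count them once the arm is out of the way.

{"api": "move_arm", "payload": {"commands": [[0,0,20,0,0,0,0],[0,0,30,0,0,0,0],[0,0,30,0,0,0,0],[0,0,20,0,0,0,0],[-4,-13,0,0,0,-1,0],[-7,-28,0,0,0,-1.3,0],[-7,-28,0,0,0,-1.3,0],[-7,-28,0,0,0,-1.3,0],[-7,-28,0,0,0,-1.3,0],[-7,-28,0,0,0,-1.3,0],[-7,-28,0,0,0,-1.3,0],[-7,-28,0,0,0,-1.3,0],[-7,-28,0,0,0,-1.3,0],[-7,-28,0,0,0,-1.3,0],[-7,-28,0,0,0,-1.3,0],[-7,-28,0,0,0,-1.3,0],[-7,-28,0,0,0,-1.3,0],[-7,-28,0,0,0,-1.3,0],[-7,-20,0,0,0,-1,0],[0,0,0,0,0,0,0]]}}

```text
time_s: 15.2
tcp_pos: [0.4543, -0.4063, 0.2337]
eef_rot: [-180.0, 0.1, -12.3]
contact_force: [-0.7, 0.2, -3.2]
gripper_width: 0.026
```

```bash
python3 - <<'E'
from h import *
d=snap('top','t5')['frame']
cv2.imwrite('pics/t5c.png',cv2.resize(d[120:240,230:490],(780,360),interpolation=cv2.INTER_CUBIC))
s=get_state();print(s['tcp_pos'],s['eef_rot'])
E
```

```text
[ 0.45470288 -0.40516501  0.23385491] [-1.79952462e+02  1.35920427e-01 -1.22753409e+01]
```

View pics/t5c.png

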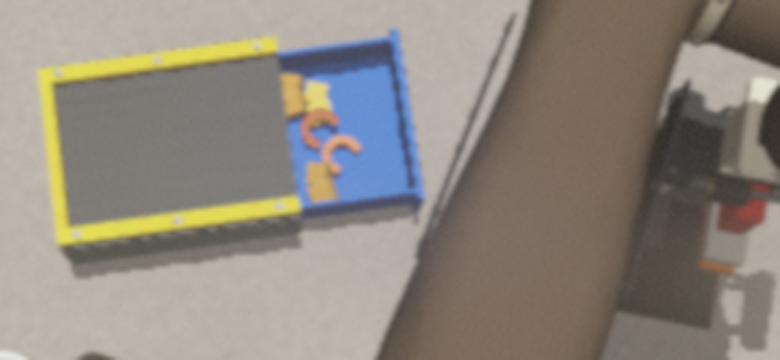

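All five chips are visible in the drawer: brass at crop (291,95), (317,97) and (322,182), copper at (320,130) and (340,153). The plate is bare. Next I'll set the scraper down on its mat.

{"api": "move_arm", "payload": {"commands": [[-1,0,-20,0,0,0,0],[0,0,-30,0,0,0,0],[0,0,-30,0,0,0,0],[0,0,-30,0,0,0,0],[0,0,-25,0,0,0,0],[0,0,-20,0,0,0,0],[0,0,-10,0,0,0,0],[0,0,-5,0,0,0,0],[0,0,-3,0,0,0,0],[0,0,0,0,0,0,0],[0,0,0,0,0,0,0]]}}

```text
time_s: 16.35
tcp_pos: [0.4557, -0.4046, 0.0635]
eef_rot: [180.0, -0.1, -12.1]
contact_force: [-0.0, 0.1, -2.9]
gripper_width: 0.0259
```

{"api": "move_arm", "payload": {"commands": [[-2,-2,-2,0,0,0,0],[0,0,-2,0,0,0,0],[0,0,-1,0,0,0,0],[0,0,0,0,0,0,0],[0,0,0,0,0,0,0]]}}

```text
time_s: 16.85
tcp_pos: [0.4531, -0.4066, 0.0585]
eef_rot: [180.0, -0.0, -12.1]
contact_force: [-1.8, 2.2, 6.0]
gripper_width: 0.0256
```

{"api": "move_arm", "payload": {"commands": [[0,0,0,0,0,0,100],[0,0,0,0,0,0,100],[0,0,0,0,0,0,100],[0,0,0,0,0,0,100],[0,0,0,0,0,0,100],[0,0,0,0,0,0,100],[0,0,0,0,0,0,100],[0,0,0,0,0,0,100],[0,0,10,0,0,0,100],[0,0,25,0,0,0,100],[0,0,35,0,0,0,100],[0,0,35,0,0,0,100],[0,0,25,0,0,0,100],[0,0,10,0,0,0,100]]}}

```text
time_s: 18.25
tcp_pos: [0.4543, -0.4072, 0.2017]
eef_rot: [179.9, -0.3, -12.1]
contact_force: [0.1, -0.2, -0.0]
gripper_width: 0.0878
```

{"api": "move_arm", "payload": {"commands": [[8,12,0,0,0,1,0],[16,26,0,0,0,2.4,0],[16,26,0,0,0,2.4,0],[16,26,0,0,0,2.4,0],[16,26,0,0,0,2.4,0],[16,26,0,0,0,2.4,0],[16,26,0,0,0,2.4,0],[16,26,0,0,0,2.4,0],[7,10,0,0,0,1,0],[0,0,0,0,0,0,0],[0,0,0,0,0,0,0]]}}

```text
time_s: 19.35
tcp_pos: [0.5796, -0.2022, 0.1967]
eef_rot: [-180.0, 0.1, 6.7]
contact_force: [-0.5, 0.1, -0.1]
gripper_width: 0.0053
```

```bash
python3 - <<'E'
from h import *
snap('side','s6')['frame']
a=cv2.imread('pics/s6.png')[150:390,230:550]; cv2.imwrite('pics/s6c.png',cv2.resize(a,(800,600)))
s=get_state();print(s['tcp_pos'],s['eef_rot'],s['gripper_width'])
E
```

```text
[ 0.579492   -0.20269917  0.19699371] [-1.79988629e+02  6.74934127e-02  6.63890448e+00] 0.00247504131674396
```

View pics/s6c.png

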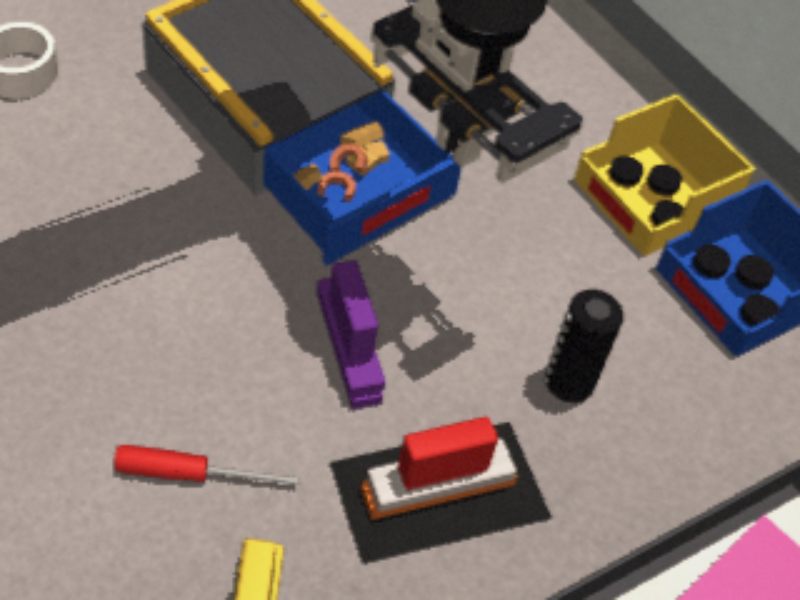

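The scraper stands on its mat and the purple block hasn't moved. Next I'll lower the shut fingers in front of the drawer.

{"api": "move_arm", "payload": {"commands": [[0,0,-20,0,0,0,0],[0,0,-30,0,0,0,0],[0,0,-30,0,0,0,0],[0,0,-30,0,0,0,0],[0,0,-25,0,0,0,0],[0,0,-12,0,0,0,0],[0,0,-5,0,0,0,0],[0,0,0,0,0,0,0],[-1,10,0,0,0,0,0],[-1.2,10,0,0,0,0,0],[-1.2,10,0,0,0,0,0],[-1.2,10,0,0,0,0,0],[-1.2,10,0,0,0,0,0],[-1.2,10,0,0,0,0,0],[-1.2,10,0,0,0,0,0],[-1.2,10,0,0,0,0,0]]}}

```text
time_s: 21.0
tcp_pos: [0.5709, -0.1217, 0.0458]
eef_rot: [180.0, -0.0, 6.7]
contact_force: [0.5, -2.0, 3.0]
gripper_width: 0.0001
```

{"api": "move_arm", "payload": {"commands": [[-1.2,10,0,0,0,0,0],[-1.2,10,0,0,0,0,0],[-1.2,10,0,0,0,0,0],[-1.2,10,0,0,0,0,0],[-1.2,10,0,0,0,0,0],[-1.2,10,0,0,0,0,0],[-1.2,10,0,0,0,0,0],[-0.5,4,0,0,0,0,0],[0,0,0,0,0,0,0]]}}

```text
time_s: 21.9
tcp_pos: [0.5615, -0.0476, 0.0453]
eef_rot: [-180.0, 0.0, 6.7]
contact_force: [-0.9, 0.4, -0.3]
gripper_width: 0.0006
```

{"api": "move_arm", "payload": {"commands": [[-0.2,2,0,0,0,0,0],[-0.2,2,0,0,0,0,0],[-0.2,2,0,0,0,0,0],[0,0,0,0,0,0,0]]}}

```text
time_s: 22.3
tcp_pos: [0.561, -0.0424, 0.0454]
eef_rot: [-180.0, 0.0, 6.7]
contact_force: [-0.1, -0.6, -0.5]
gripper_width: 0.0007
```

{"api": "move_arm", "payload": {"commands": [[-0.2,2,0,0,0,0,0],[-0.2,2,0,0,0,0,0],[0,0,0,0,0,0,0]]}}

```text
time_s: 22.6
tcp_pos: [0.5609, -0.0382, 0.0456]
eef_rot: [-180.0, -0.0, 6.7]
contact_force: [-0.2, -0.8, -0.2]
gripper_width: 0.0002
```

{"api": "move_arm", "payload": {"commands": [[-0.2,2,0,0,0,0,0],[-0.2,2,0,0,0,0,0],[0,0,0,0,0,0,0]]}}

```text
time_s: 22.9
tcp_pos: [0.5604, -0.0347, 0.0456]
eef_rot: [180.0, 0.0, 6.7]
contact_force: [0.6, -3.7, -0.1]
gripper_width: 0.0002
```

{"api": "move_arm", "payload": {"commands": [[-0.2,2,0,0,0,0,0],[0,0,0,0,0,0,0]]}}

```text
time_s: 23.1
tcp_pos: [0.5603, -0.0344, 0.0456]
eef_rot: [179.9, 0.0, 6.7]
contact_force: [3.6, -15.2, -1.7]
gripper_width: 0.0004
```

{"api": "move_arm", "payload": {"commands": [[-0.2,2,0,0,0,0,0],[0,0,0,0,0,0,0]]}}

```text
time_s: 23.3
tcp_pos: [0.5602, -0.0342, 0.0457]
eef_rot: [179.7, 0.1, 6.7]
contact_force: [6.8, -26.4, -4.1]
gripper_width: 0.0006
```

Force is rising with no travel, so the drawer is on its stop. Back off, lift and check.

{"api": "move_arm", "payload": {"commands": [[0.5,-4,0,0,0,0,0],[1,-10,0,0,0,0,0],[2,-20,0,0,0,0,0],[4,-30,0,0,0,0,0],[0,-5,25,0,0,0,0],[0,0,35,0,0,0,0],[0,0,40,0,0,0,0],[0,0,40,0,0,0,0],[0,0,30,0,0,0,0],[0,0,0,0,0,0,0]]}}

```text
time_s: 24.3
tcp_pos: [0.5703, -0.0993, 0.2209]
eef_rot: [180.0, -0.5, 6.7]
contact_force: [-0.4, -0.1, -0.2]
gripper_width: 0.0004
```

```bash
python3 - <<'E'
from h import *
d=snap('side','s7')['frame'];t=snap('top','t7')['frame']
a=cv2.resize(d[60:380,220:540],(440,440));b=cv2.resize(t[110:310,150:510],(792,440))[:, :360*1]
cv2.imwrite('pics/m7.png',np.hstack([a,b]))
i=np.abs(cv2.imread('pics/top0.png').astype(int)-t).sum(2)
for n,(u,v) in dict(carton=(178,193),stack_a=(213,142),tape=(231,252),purple=(402,196),yellow=(473,265),driver=(418,268)).items(): print(n,i[v-18:v+18,u-18:u+18].mean().round(1))
E
```

```text
carton 62.2
stack_a 50.2
tape 57.2
purple 50.7
yellow 56.9
driver 58.7
```

View pics/m7.png

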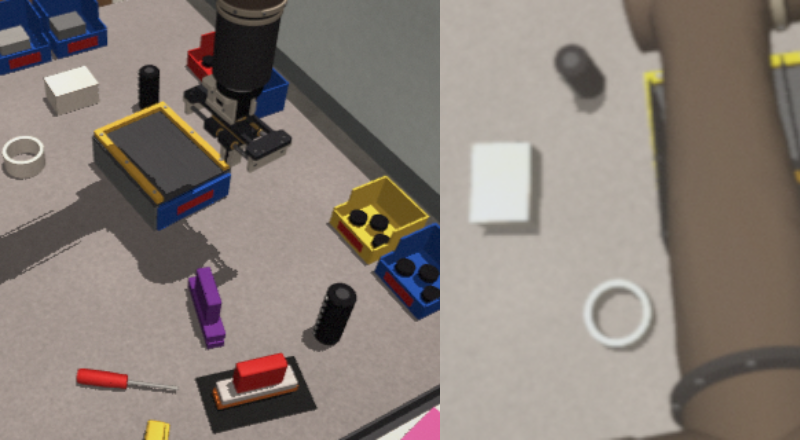

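```bash
python3 -c "
from plant import *
print(close_job())"
```

```text
the job is handed in; nothing more can be done
None
```

The job is done and handed in at about 24.4 s of the 70 s allowed.

- **Sweep:** I gripped the red scraper by its handle and swept the plate once from the +y rail past the open edge. The top camera then showed the plate bare and all five chips (3 brass, 2 copper) in the drawer. The gripper stayed on the handle and did not touch the chips.
- **Scraper:** It stands on its mat again, set down within about 1 mm of where I picked it up, and the last side picture confirms this.
- **Drawer:** I pushed its front with the shut fingers until it stopped moving and the force rose to about 27 N. The last side picture shows it shut, with only the front showing at the plate edge. With the drawer shut I did not look at the chips inside again.
- **Bystanders:** The carton, stacks, tape roll and screwdriver look unmoved in the pictures, as do the purple and yellow look-alikes. A pixel comparison of the first and last top views told me nothing: brightness seems to have changed across the whole image, with similar differences at every spot I checked, so I judged this by eye.

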